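# Kit the capacitors by colour

## Robot

A 6-joint arm with a two-finger parallel gripper is mounted at the origin on the work surface. World frame = base frame: x ahead of the robot, y to its left, z up, the work surface at z = 0. Lengths are in mm, angles in rad, forces in N, time in s.
With the tool pointing down it reaches from about 300 to 775 mm from the base axis. Payload 14.6 kg.
Tool frame: the origin (TCP) lies between the finger pads; the fingertips stand 8 mm ahead of it and the grasp point (between the pads) lies 11 mm behind it; z points along the fingers, y is the direction in which the jaws open and shut (so a half turn about z gives the same grasp; the last joint's range is limited). The gripper opens to 94 mm and grips with 3 to 60 N. Pads are 16 mm wide; open, the fingers measure 119 mm over their backs; the gripper's body (75 mm by 177 mm) begins 78 mm behind the grasp point.
Start: joints at [-1.202, 0.3, 1.521, -0, 1.321, -0.067], TCP at [232.167, -498.586, 213.446] pointing down, gripper open.
Joint ranges: [-3.03, 3.03], [-0.79, 2.21], [0.23, 2.52], [-1.04, 4.18], [0, 3.07], [-2.55, 2.55]. Speed limits (rad/s): [2.22, 2.22, 2.57, 3.14, 3.14, 3.14].

## Interface

Orientations are given as [roll, pitch, yaw] about the fixed x, y, z axes, in that order (R = Rz(yaw) Ry(pitch) Rx(roll)).
In Python, from cell import manip gives the robot as it stands. The module is installed in compiled form; this text tells all that it offers.
- The arm moves only by the tool send_rows, never from a script. Its argument "series" is a list that holds one entry, the list of rows, each a list of 5 numbers: the opening, from 0 (shut) to 1 (fully open), then the shift along the tool's x, y, z in mm, then the turn about the tool's z in degrees. In form: [[[gripper, dx, dy, dz, roll], ...]]. A call has 1 to 10 rows; each row is the pose to reach, as a shift and turn from the pose commanded when the call began, along the tool's axes at that moment; what a row does not reach only later rows make up. A row lasts 1/10 s, in which the tool goes at most 50 mm and 8.59 degrees, less where a joint would pass 70% of its speed; a pose out of reach is approached as far as the arm can. A call with a gripper value outside its range is refused whole. The fingers move at their own pace and stop on an object; "newtons" is the grip in N (left out, the last holds). Time passes only in rows, so rows that repeat a pose let the fingers close. It gives the time, the measured TCP pose, the force and the opening at its end, in the units of the state.
- manip.read_state(): the state, without advancing time (a new reading comes with each control period).
- manip.camera(name): name is "scene" or "top" or "wrist"; returns a dict with "img" (420x560x3 uint8, red, green, blue), "vfov" (degrees; the focal length in pixels is half the picture's height over the tangent of half this angle, whatever the lens; pixels are square), "cx", "cy" (the principal point, pixels), "dist" ([k1, k2, p1, p2, k3] as OpenCV has them; the pictures are not rectified), "pose" (4x4, takes a point from camera to world coordinates); the wrist camera has in their place "T_tool_cam" (4x4, takes a point from camera to tool coordinates, whose origin is the TCP and whose axes are the flange's). Camera axes: x right, y down, z forward; pixel columns grow to the right and rows downward; lengths in mm; the calibration is good to about 2 mm. A picture is of the moment at which its call begins: read the wrist's pose just before it. There is no depth.
- manip.sign_off(): hands the job in, once; it reports no verdict.
Trained networks look in a picture, given as the dict that the camera call returned (one of the last four; its "shot" number tells which), for a name from the list of things; names that differ only in an ending like _2 or _b are one class to them, and where a whole thing is asked for, a point or a joint stands for the part that bears it (a point fixed in the world has none). Each returns a list of dicts, best first, with "conf" (0 to 1); they miss things now and then, are a little off and sometimes report something else, mostly with a low value. They report only what shows in the picture. A call takes as long as a camera call.
- manip.find_in(target, picture): "rect" ([left, top, width, height] in pixels, round what is visible of it).
- manip.silhouettes(target, picture): "pixels" (420x560 bool, what is visible of it) and "rect" ([left, top, width, height] in pixels, round what is visible of it).
The state is a dict: "clock": time; "joints": joint angles; "qd": joint speeds; "effort": joint torques, N m; "eef_pos": TCP position; "eef_rot": TCP orientation; "wrist_force": force on the tool from outside, world axes, zero at the start; "moment": the same for the moment, N m; "finger_gap": finger opening in mm.
Only numpy, scipy, OpenCV 4.12 (cv2) and the standard library are available. Lean on these libraries where they do the work, as an engineer would, in place of code of your own. Each camera call takes 0.05 s, during which the arm holds its last target. There are 200 camera calls.

## Task

Pick out the four round capacitors from the parts on the bench and stand each one upright in the shallow black tray whose pad has the same colour as its sleeve. Leave the two square relays standing where they are.

Things in the scene. Friction and masses are not known exactly. Their poses are not given: they have to be found in the camera images.
- cap_red_mid (a point): capacitor with a red sleeve: an upright round can, 35 mm diameter, 74 mm tall, about 90 g, sleeve folded over the top round a 21 mm black disc with two flush brass terminals; stands on the bench at the start. The point is its centre, on the axis, 37 mm above its foot; z points up the can.
- cap_yellow_mid (a point): capacitor with a yellow sleeve: an upright round can, 35 mm diameter, 74 mm tall, about 90 g, sleeve folded over the top round a 21 mm black disc with two flush brass terminals; stands on the bench at the start. The point is its centre, on the axis, 37 mm above its foot; z points up the can.
- cap_green_mid (a point): capacitor with a green sleeve: an upright round can, 35 mm diameter, 74 mm tall, about 90 g, sleeve folded over the top round a 21 mm black disc with two flush brass terminals; stands on the bench at the start. The point is its centre, on the axis, 37 mm above its foot; z points up the can.
- cap_blue_mid (a point): capacitor with a blue sleeve: an upright round can, 35 mm diameter, 74 mm tall, about 90 g, sleeve folded over the top round a 21 mm black disc with two flush brass terminals; stands on the bench at the start. The point is its centre, on the axis, 37 mm above its foot; z points up the can.
- tray_red_pad (a point): shallow square black tray with a red pad as its floor, and red cards on two outer sides; fixed to the bench. Outside 72 x 72 mm, walls 4 mm thick, so 64 x 64 mm inside; rim 20 mm above the bench. The point is the middle of the pad's top face, 8 mm above the bench; x and y run along the tray's sides, z up.
- tray_yellow_pad (a point): shallow square black tray with a yellow pad as its floor, and yellow cards on two outer sides; fixed to the bench. Outside 72 x 72 mm, walls 4 mm thick, so 64 x 64 mm inside; rim 20 mm above the bench. The point is the middle of the pad's top face, 8 mm above the bench; x and y run along the tray's sides, z up.
- tray_green_pad (a point): shallow square black tray with a green pad as its floor, and green cards on two outer sides; fixed to the bench. Outside 72 x 72 mm, walls 4 mm thick, so 64 x 64 mm inside; rim 20 mm above the bench. The point is the middle of the pad's top face, 8 mm above the bench; x and y run along the tray's sides, z up.
- tray_blue_pad (a point): shallow square black tray with a blue pad as its floor, and blue cards on two outer sides; fixed to the bench. Outside 72 x 72 mm, walls 4 mm thick, so 64 x 64 mm inside; rim 20 mm above the bench. The point is the middle of the pad's top face, 8 mm above the bench; x and y run along the tray's sides, z up.
- relay_blue_mid (a point): square blue relay on a black base, 36 x 36 mm, 56 mm tall, white square on its flat top: not a capacitor, stays where it stands, loose. The point is its centre, 28 mm above its foot; x and y run along its sides.
- relay_red_mid (a point): square red relay on a black base, 36 x 36 mm, 56 mm tall, white square on its flat top: not a capacitor, stays where it stands, loose. The point is its centre, 28 mm above its foot; x and y run along its sides.

How it is judged:
By the outcome, as a careful person would: the job done as asked, in the order asked, and still so for the second after the job is handed in, with the robot touching nothing.
It also fails if it takes over 99 s, if anything falls off the work surface, if the arm or the gripper's body presses on something with over 40 N, if the wrist force passes 120 N, or if a joint passes its speed limit or range.

## Working session

There is one attempt and no reset: what is moved stays moved. The work goes in short steps, Python scripts to look and compute and a tool call to move; the robot and the scene stay as the last step left them, time stands still between calls to the robot, and variables do not carry over. Pictures are saved under pics/ and viewed, about 12 in all and at most 16, crops included, and the job is handed in when it is done.

Besides the shell and the picture viewer there is one more tool, called after "Emit:" as a command line: name --argument value ..., lists and objects as JSON in quotes. send_rows: Moves the arm, as the interface text tells. Its arguments: {"type":"object","properties":{"series":{"type":"array"},"newtons":{"type":"number"}},"required":["series"]}

```bash
mkdir -p pics; cat > h.py <<'E'
import numpy as np, cv2
from cell import manip
from scipy.spatial.transform import Rotation as R
def cam(n):
    s=manip.read_state(); p=manip.camera(n)
    if n=="wrist":
        T=np.eye(4); T[:3,:3]=R.from_euler('xyz',s['eef_rot']).as_matrix(); T[:3,3]=s['eef_pos']
        p['W']=T@p['T_tool_cam']
    else: p['W']=np.array(p['pose'])
    f=210/np.tan(np.radians(p['vfov'])/2); p['K']=np.array([[f,0,p['cx']],[0,f,p['cy']],[0,0,1]])
    return p
def save(p,name,s=1): cv2.imwrite('pics/'+name,cv2.resize(p['img'][:,:,::-1],None,fx=s,fy=s))
def ray(p,u,v,z):
    a=cv2.undistortPoints(np.array([[[u,v]]],float),p['K'],np.array(p['dist'],float))[0,0]
    d=p['W'][:3,:3]@[a[0],a[1],1]; o=p['W'][:3,3]
    return o+d*(z-o[2])/d[2]
def proj(p,P):
    T=np.linalg.inv(p['W']); return cv2.projectPoints(np.array(P,float).reshape(-1,1,3),cv2.Rodrigues(T[:3,:3])[0],T[:3,3],p['K'],np.array(p['dist'],float))[0][:,0]
names=[f'{k}' for c in('red','yellow','green','blue') for k in(f'cap_{c}_mid',f'tray_{c}_pad')]+['relay_blue_mid','relay_red_mid']
E
python3 - <<'E'
from h import *
print(manip.read_state())
for n in('top','scene'):
    p=cam(n); save(p,n+'0.png',1.4); print(n,p['W'].round(2).tolist(),p['vfov'])
    for t in names:
        for r in manip.find_in(t,p)[:2]: print(t,np.round(r['rect'],0),round(r['conf'],2),ray(p,r['rect'][0]+r['rect'][2]/2,r['rect'][1]+r['rect'][3]/2,30).round())
p=cam('wrist'); print(p['T_tool_cam'].round(2).tolist(),p['vfov'])
E
```

```text
{'clock': 0.0, 'joints': array([-1.20160644e+00,  3.00487948e-01,  1.52159955e+00, -1.03140241e-05,
        1.32070531e+00, -6.66144273e-02]), 'qd': array([-0.00063365,  0.00053816, -0.00011953, -0.00230268, -0.0006797 ,
       -0.00147492]), 'effort': array([ 5.67453590e-04, -5.31803262e+01, -3.52734876e+01,  7.08857970e-02,
        2.44101678e-02, -9.31749014e-05]), 'eef_pos': array([ 232.06937747, -498.35158585,  212.86927301]), 'eef_rot': array([-3.14039449e+00, -6.99210765e-05,  4.35806831e-01]), 'wrist_force': array([-0.29815347,  0.30446146, -0.22608207]), 'moment': array([-0.01664349,  0.02480228, -0.00779921]), 'finger_gap': 94.12424664035672}
top [[-0.01, -1.0, 0.1, 470.89], [-1.0, 0.01, -0.0, 4.45], [0.0, -0.1, -1.0, 883.67], [0.0, 0.0, 0.0, 1.0]] 42.01460707445834
cap_red_mid [140. 278.  36.  26.] 0.68 [425. 197.  30.]
tray_red_pad [134. 116.  49.  51.] 0.93 [663. 200.  30.]
cap_yellow_mid [277. 270.  21.  26.] 0.87 [437.  -5.  30.]
tray_yellow_pad [214. 120.  50.  52.] 0.82 [654.  71.  30.]
cap_green_mid [385. 217.  32.  23.] 0.9 [ 520. -186.   30.]
tray_green_pad [302. 
[... 417 characters left out ...]
300. 309.  66.  76.] 0.58 [672. 205.  30.]
cap_yellow_mid [310. 158.  21.  44.] 0.65 [440.  -4.  30.]
tray_yellow_pad [246. 259.  59.  60.] 0.58 [662.  84.  30.]
cap_green_mid [214. 136.  24.  38.] 0.9 [ 516. -186.   30.]
tray_green_pad [193. 209.  55.  51.] 0.76 [650. -55.  30.]
tray_green_pad [244. 260.  63.  57.] 0.27 [661.  83.  30.]
cap_blue_mid [270. 183.  24.  34.] 0.67 [525. -25.  30.]
tray_blue_pad [144. 176.  58.  41.] 0.83 [ 654. -184.   30.]
relay_blue_mid [239. 123.  19.  25.] 0.58 [ 446. -193.   30.]
relay_red_mid [348. 252.  31.  34.] 0.85 [540. 166.  30.]
[[0.0, -0.96, -0.27, 78.61], [1.0, 0.0, 0.0, 0.59], [-0.0, -0.27, 0.96, -171.21], [0.0, 0.0, 0.0, 1.0]] 62.474115019974946
```

View pics/top0.png

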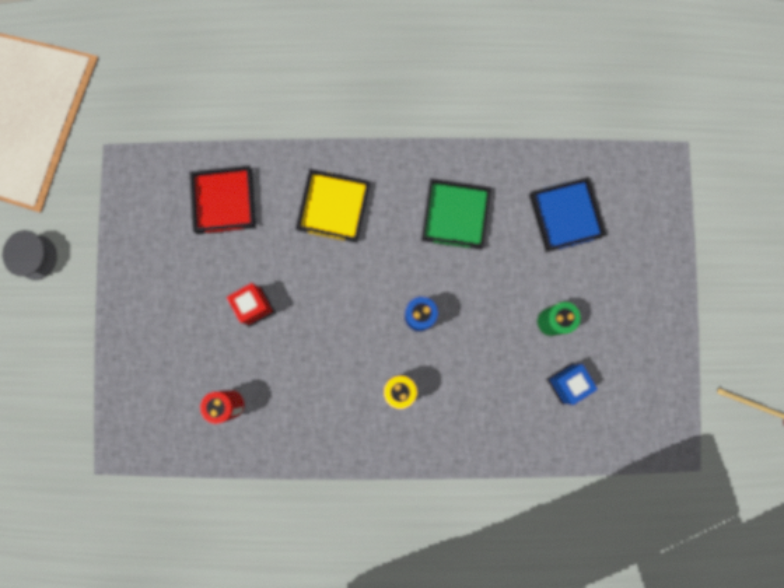

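View pics/scene0.png

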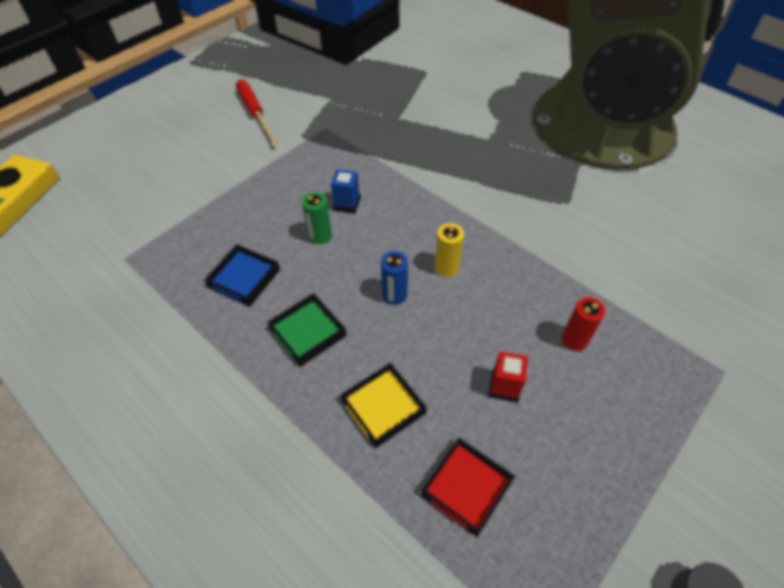

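The top view (scaled 1.4×) shows four trays at about (223,200), (334,206), (457,214) and (568,214), ordered red, yellow, green, blue. The caps are red (216,408), yellow (400,392), blue (421,313) and green (565,317), and the relays are at (250,302) and (574,384). The scene view agrees with this and shows all the caps upright. Next I'll measure accurately from both cameras.

```bash
cat >> h.py <<'E'
from scipy.optimize import least_squares
def hull(p,t,guess,rad=70):
    """centroid of hull of the largest blob of the colour near the guess"""
    c=t.split('_')[1]; h=cv2.cvtColor(p['img'],cv2.COLOR_RGB2HSV).astype(int); H=h[...,0]
    lo,hi={'red':(-8,8),'yellow':(20,36),'green':(50,85),'blue':(100,125)}[c]
    H=np.where(H>150,H-180,H); m=((H>=lo)&(H<=hi)&(h[...,1]>120)&(h[...,2]>50)).astype(np.uint8)
    n,l,st,ce=cv2.connectedComponentsWithStats(m); 
    k=min((k for k in range(1,n) if st[k,4]>60),key=lambda k:np.hypot(*(ce[k]-guess)))
    cn=cv2.findContours((l==k).astype(np.uint8),cv2.RETR_EXTERNAL,cv2.CHAIN_APPROX_NONE)[0][0]
    return cen(cv2.convexHull(cn)),st[k,4]
def cen(c):
    M=cv2.moments(np.asarray(c,np.float32)); return np.array([M['m10'],M['m01']])/M['m00']
def model(p,t,xy,z0=0):
    if 'tray' in t: return proj(p,[[xy[0],xy[1],8]])[0]
    a=np.linspace(0,6.28,40); c=np.c_[xy[0]+17.5*np.cos(a),xy[1]+17.5*np.sin(a)]
    P=np.r_[np.c_[c,a*0+z0],np.c_[c,a*0+z0+74]]
    return cen(cv2.convexHull(proj(p,P).astype(np.float32)))
def locate(ps,t,g,z0=0):
    out=[]
    for p in ps:
        m,ar=hull(p,t,model(p,t,g,z0)); s=least_squares(lambda x:model(p,t,x,z0)-m,g,diff_step=1e-3).x; out.append(s.round(1).tolist()+[int(ar)])
    return out
E
python3 - <<'E'
from h import *
ps=[cam('top'),cam('scene')]
G=dict(cap_red_mid=(420,195),cap_yellow_mid=(438,-4),cap_green_mid=(518,-186),cap_blue_mid=(527,-27),tray_red_pad=(663,200),tray_yellow_pad=(654,71),tray_green_pad=(640,-69),tray_blue_pad=(645,-190))
for t,g in G.items(): print(t,locate(ps,t,g))
E
```

```text
cap_red_mid [[426.6, 195.5, 415], [426.5, 192.7, 676]]
cap_yellow_mid [[443.5, -2.8, 392], [443.1, -2.9, 602]]
cap_green_mid [[521.3, -180.3, 396], [518.9, -180.0, 411]]
cap_blue_mid [[527.8, -26.1, 313], [526.8, -26.4, 457]]
tray_red_pad [[664.7, 205.0, 1595], [667.0, 203.5, 2093]]
tray_yellow_pad [[656.2, 74.1, 1711], [658.0, 71.7, 1590]]
tray_green_pad [[647.0, -69.7, 1551], [647.4, -71.6, 1083]]
tray_blue_pad [[646.0, -201.8, 1523], [648.1, -202.5, 902]]
```

Emit:
send_rows --series '[[[1,20,-8,0,2],[1,58,-25,0,5],[1,100,-42,0,8],[1,145,-61,0,11],[1,190,-80,0,14],[1,235,-99,0,17],[1,280,-118,0,20],[1,325,-137,0,23],[1,365,-154,0,25],[1,395,-167,0,25]]]' --newtons 20

```text
clock: 2.25
eef_pos: [521.1, -178.3, 213.5]
eef_rot: [-3.142, -0.0, -0.0]
wrist_force: [0.2, -0.4, -0.2]
finger_gap: 94.3
```

```bash
python3 - <<'E'
from h import *
p=cam('wrist'); save(p,'w1.png',1)
s=manip.read_state(); print(s['clock'],s['eef_pos'],s['eef_rot'])
print(locate([p],'cap_green_mid',(520,-180)))
E
```

```text
2.3 [ 522.98170457 -175.75924239  213.31575336] [-3.14073027e+00 -6.65716509e-04  2.25697288e-03]
[[522.5, -178.0, 844]]
```

View pics/w1.png

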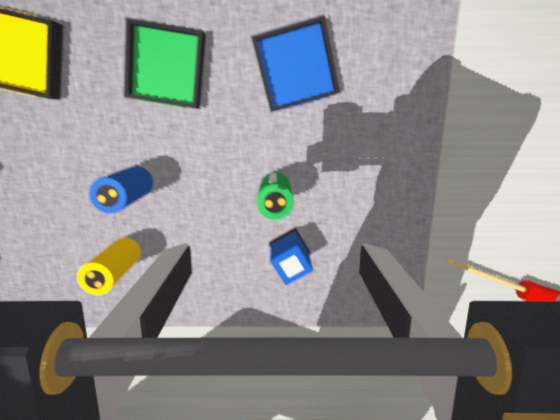

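The wrist view shows the green cap at (275,195) with the relay behind it at (291,258), clear of the jaws. Its measured position is within 2.5 mm of the fixed cameras. Descending now.

Emit:
send_rows --series '[[[1,1,-1,15,0],[1,1,-1,45,0],[1,1,-1,80,0],[1,1,-1,115,0],[1,1,-1,145,0],[1,1,-1,165,0],[1,1,-1,174,0],[1,1,-1,174,0],[0.2,1,-1,174,0],[0.2,1,-1,174,0]]]'

```text
clock: 3.3
eef_pos: [521.4, -179.7, 40.7]
eef_rot: [3.141, -0.002, -0.001]
wrist_force: [-0.1, -0.3, -1.1]
finger_gap: 81.2
```

Emit:
send_rows --series '[[[0.2,0,0,0,0],[0.2,0,0,0,0],[0.2,0,0,0,0],[0.2,0,0,0,0],[0.2,0,0,0,0],[0.2,0,0,0,0],[0.2,0,0,0,0],[0.2,0,0,-3,0],[0.2,0,0,-12,0],[0.2,0,0,-25,0]]]'

```text
clock: 4.3
eef_pos: [520.5, -179.4, 65.0]
eef_rot: [-3.141, 0.001, -0.001]
wrist_force: [-0.1, 0.2, -0.4]
finger_gap: 34.5
```

Emit:
send_rows --series '[[[0.2,0,0,-25,0],[0.2,3,-3,-50,0],[0.2,12,-10,-70,0],[0.2,28,-24,-75,0],[0.2,48,-42,-75,0],[0.2,70,-61,-75,0],[0.2,92,-80,-75,0],[0.2,110,-95,-75,0],[0.2,121,-105,-75,0],[0.2,126,-109,-75,0]]]'

```text
clock: 5.3
eef_pos: [647.5, -69.5, 140.4]
eef_rot: [3.142, -0.001, 0.001]
wrist_force: [0.0, -0.2, -1.6]
finger_gap: 34.8
```

```bash
python3 - <<'E'
from h import *
p=cam('wrist'); save(p,'w2.png',1)
s=manip.read_state(); print(s['clock'],s['eef_pos'],s['finger_gap'],s['wrist_force'])
E
```

```text
5.35 [647.58767657 -69.53739968 140.17820756] 34.46406443416462 [-1.93072702e-04  4.44432831e-01 -8.87829630e-01]
```

View pics/w2.png

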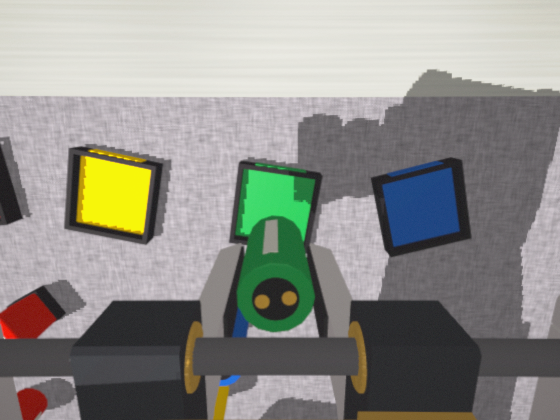

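The green cap hangs upright at (275,270) over the green tray. I'll lower it, release and rise.

Emit:
send_rows --series '[[[0.2,0,0,12,0],[0.2,0,0,35,0],[0.2,0,0,58,0],[0.2,0,0,76,0],[0.2,0,0,86,0],[0.2,0,0,90,0],[0.2,0,0,92,0],[0.2,0,0,92,0],[0.6,0,0,92,0],[0.6,0,0,92,0]]]'

```text
clock: 6.35
eef_pos: [647.2, -70.6, 48.3]
eef_rot: [3.141, -0.001, -0.0]
wrist_force: [-0.4, 0.1, 0.1]
finger_gap: 47.2
```

Emit:
send_rows --series '[[[0.8,0,0,0,0],[0.8,0,0,0,0],[0.8,0,0,0,0],[0.8,0,0,0,0],[0.8,0,0,-10,0],[0.8,0,0,-30,0],[0.8,0,0,-60,0],[1,0,0,-95,0],[1,0,0,-125,0],[1,0,0,-140,0]]]'

```text
clock: 7.35
eef_pos: [647.5, -70.6, 191.2]
eef_rot: [3.141, -0.004, -0.001]
wrist_force: [0.5, -0.2, 0.1]
finger_gap: 93.5
```

```bash
python3 - <<'E'
from h import *
p=cam('wrist'); q=cam('scene'); save(q,'s2.png',1.4)
s=manip.read_state(); print(s['clock'],s['eef_pos'],s['finger_gap'],s['wrist_force'])
print('g',locate([q],'cap_green_mid',(647,-71),8)); print('b',locate([p,q],'cap_blue_mid',(527,-26)))
E
```

```text
7.45 [647.46652401 -70.62298985 189.73836392] 94.08470137086137 [-0.1800815  -0.13856307  0.25281884]
g [[655.2, -57.9, 1185]]
b [[531.8, -25.8, 1297], [526.8, -26.5, 453]]
```

View pics/s2.png

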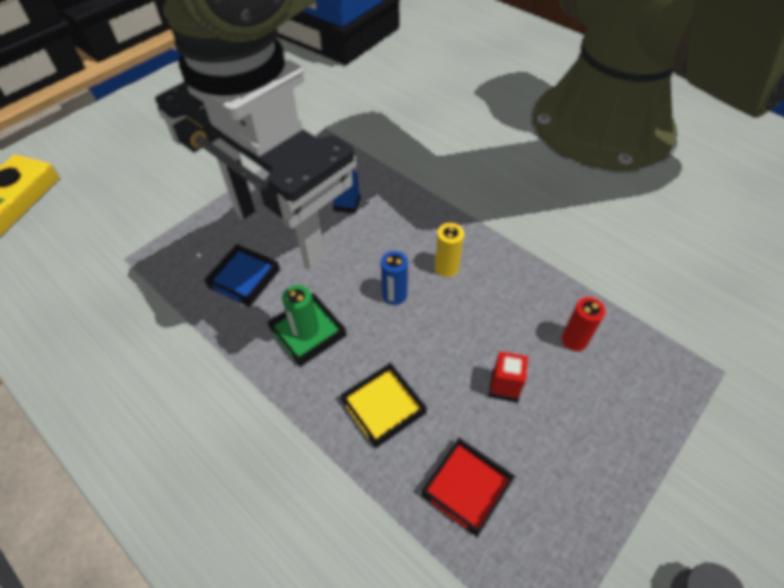

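The green cap stands in the green tray, with its top at about (297,297). The blue cap is next.

Emit:
send_rows --series '[[[1,-15,-5,0,0],[1,-40,-15,0,0],[1,-70,-26,0,0],[1,-98,-37,0,0],[1,-114,-43,0,0],[1,-119,-44,10,0],[1,-119,-44,35,0],[1,-119,-44,70,0],[1,-119,-44,105,0],[1,-119,-44,130,0]]]'

```text
clock: 8.45
eef_pos: [526.7, -26.6, 53.5]
eef_rot: [-3.141, 0.004, -0.001]
wrist_force: [0.7, 0.4, 0.1]
finger_gap: 93.7
```

Emit:
send_rows --series '[[[1,0,0,14,0],[1,0,0,18,0],[1,0,0,18,0],[0.2,0,0,18,0],[0.2,0,0,18,0],[0.2,0,0,18,0],[0.2,0,0,18,0],[0.2,0,0,18,0],[0.2,0,0,18,0],[0.2,0,0,18,0]]]'

```text
clock: 9.45
eef_pos: [527.8, -26.5, 39.5]
eef_rot: [3.142, -0.0, -0.001]
wrist_force: [0.2, 0.4, 0.3]
finger_gap: 41.3
```

Emit:
send_rows --series '[[[0.2,0,0,0,0],[0.2,0,0,0,0],[0.2,0,0,0,0],[0.2,0,0,-5,0],[0.2,0,0,-20,0],[0.2,0,0,-45,0],[0.2,0,0,-70,0],[0.2,0,0,-95,0],[0.2,0,0,-112,0],[0.2,0,0,-120,0]]]'

```text
clock: 10.45
eef_pos: [528.3, -26.5, 161.3]
eef_rot: [3.141, -0.002, -0.001]
wrist_force: [0.2, -0.6, -0.7]
finger_gap: 34.6
```

Emit:
send_rows --series '[[[0.2,3,5,0,0],[0.2,11,17,0,0],[0.2,25,37,0,0],[0.2,43,63,0,0],[0.2,62,91,0,0],[0.2,81,119,0,0],[0.2,98,144,0,0],[0.2,110,162,0,0],[0.2,117,172,0,0],[0.2,119,175,0,0]]]'

```text
clock: 11.45
eef_pos: [646.7, -203.5, 157.2]
eef_rot: [-3.141, 0.002, -0.002]
wrist_force: [-0.3, -0.2, -0.6]
finger_gap: 34.8
```

Emit:
send_rows --series '[[[0.2,0,0,5,0],[0.2,0,0,20,0],[0.2,0,0,45,0],[0.2,0,0,70,0],[0.2,0,0,90,0],[0.2,0,0,104,0],[0.2,0,0,110,0],[0.2,0,0,112,0],[0.2,0,0,112,0],[0.2,0,0,112,0]]]'

```text
clock: 12.45
eef_pos: [647.0, -201.6, 48.0]
eef_rot: [3.141, -0.001, -0.0]
wrist_force: [-0.2, 0.5, -0.5]
finger_gap: 34.8
```

Emit:
send_rows --series '[[[0.8,0,0,0,0],[0.8,0,0,0,0],[0.8,0,0,0,0],[0.8,0,0,0,0],[0.8,0,0,0,0],[0.8,0,0,-10,0],[0.8,0,0,-35,0],[1,0,0,-75,0],[1,0,0,-115,0],[1,0,0,-140,0]]]'

```text
clock: 13.45
eef_pos: [647.3, -201.7, 191.9]
eef_rot: [3.14, -0.004, -0.001]
wrist_force: [-0.4, -0.9, -0.3]
finger_gap: 93.4
```

```bash
python3 - <<'E'
from h import *
q=cam('scene'); save(q,'s3.png',1.4)
s=manip.read_state(); print(s['clock'],s['eef_pos'],s['finger_gap'],s['wrist_force'])
print(locate([q],'cap_yellow_mid',(443,-3)),locate([q],'cap_red_mid',(426,194)))
E
```

```text
13.5 [ 648.20052353 -202.0584483   195.63019325] 93.98100945385109 [ 0.86911516 -0.36251633  3.36374215]
[[443.1, -2.9, 604]] [[426.5, 192.7, 675]]
```

View pics/s3.png

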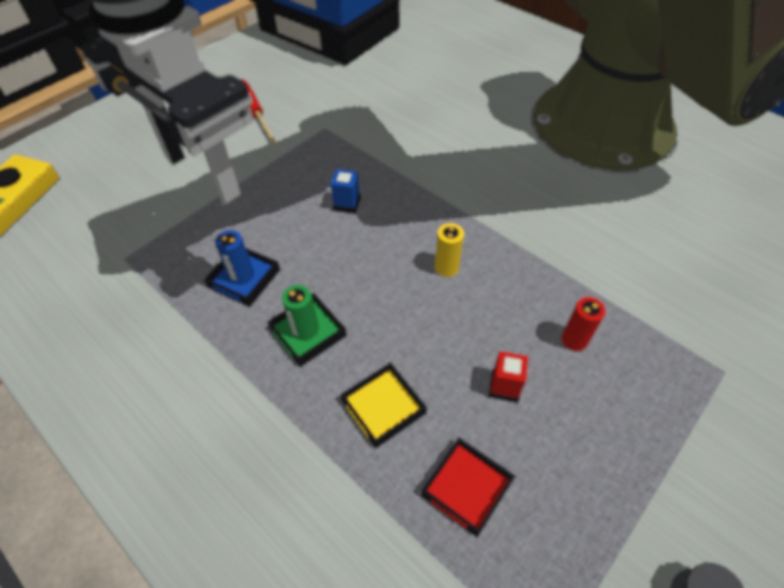

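Blue stands in its tray, with its top at about (230,240). Yellow is next.

Emit:
send_rows --series '[[[1,-8,-8,0,0],[1,-24,-24,0,0],[1,-48,-47,0,0],[1,-76,-74,0,0],[1,-106,-103,0,0],[1,-136,-132,0,0],[1,-163,-159,0,0],[1,-185,-181,0,0],[1,-198,-194,0,0],[1,-203,-199,0,0]]]'

```text
clock: 14.5
eef_pos: [443.1, -1.5, 188.2]
eef_rot: [3.142, -0.001, 0.001]
wrist_force: [1.2, -1.0, 0.5]
finger_gap: 94.0
```

Emit:
send_rows --series '[[[1,0,0,10,0],[1,0,0,35,0],[1,0,0,70,0],[1,0,0,105,0],[1,0,0,130,0],[1,0,0,144,0],[1,0,0,148,0],[1,0,0,148,0],[0.2,0,0,148,0],[0.2,0,0,148,0]]]'

```text
clock: 15.5
eef_pos: [444.4, -2.6, 40.2]
eef_rot: [3.141, -0.001, -0.001]
wrist_force: [0.2, 0.2, -0.4]
finger_gap: 81.2
```

Emit:
send_rows --series '[[[0.2,0,0,0,0],[0.2,0,0,0,0],[0.2,0,0,0,0],[0.2,0,0,0,0],[0.2,0,0,0,0],[0.2,0,0,0,0],[0.2,0,0,0,0],[0.2,0,0,0,0],[0.2,0,0,-5,0],[0.2,0,0,-20,0]]]'

```text
clock: 16.5
eef_pos: [443.1, -2.4, 59.0]
eef_rot: [-3.141, 0.002, -0.001]
wrist_force: [-0.6, 0.6, -1.2]
finger_gap: 34.9
```

Emit:
send_rows --series '[[[0.2,0,0,-25,0],[0.2,3,-1,-55,0],[0.2,15,-5,-80,0],[0.2,40,-14,-95,0],[0.2,75,-26,-100,0],[0.2,112,-40,-100,0],[0.2,150,-53,-100,0],[0.2,184,-65,-100,0],[0.2,205,-73,-100,0],[0.2,213,-76,-100,0]]]'

```text
clock: 17.5
eef_pos: [657.8, 74.1, 158.9]
eef_rot: [3.142, 0.001, 0.0]
wrist_force: [-0.5, -0.6, -0.1]
finger_gap: 34.6
```

Emit:
send_rows --series '[[[0.2,0,0,5,0],[0.2,0,0,20,0],[0.2,0,0,45,0],[0.2,0,0,70,0],[0.2,0,0,90,0],[0.2,0,0,104,0],[0.2,0,0,110,0],[0.2,0,0,112,0],[0.2,0,0,112,0],[0.2,0,0,112,0]]]'

```text
clock: 18.5
eef_pos: [657.2, 73.5, 48.3]
eef_rot: [-3.141, -0.001, -0.001]
wrist_force: [0.1, 0.2, -0.6]
finger_gap: 34.6
```

Emit:
send_rows --series '[[[0.8,0,0,0,0],[0.8,0,0,0,0],[0.8,0,0,0,0],[0.8,0,0,0,0],[0.8,0,0,0,0],[0.8,0,0,-10,0],[0.8,0,0,-35,0],[1,0,0,-75,0],[1,0,0,-115,0],[1,0,0,-140,0]]]'

```text
clock: 19.5
eef_pos: [657.5, 73.5, 191.8]
eef_rot: [-3.141, -0.004, -0.0]
wrist_force: [-0.1, -0.4, 0.5]
finger_gap: 93.1
```

```bash
python3 - <<'E'
from h import *
q=cam('scene'); save(q,'s4.png',1.4)
s=manip.read_state(); print(s['clock'],s['eef_pos'],s['finger_gap'],s['wrist_force'])
print(locate([q],'cap_red_mid',(426,194)))
E
```

```text
19.55 [658.45597631  73.5781538  195.46407334] 93.50178680230864 [0.88462731 0.37916034 3.58150286]
[[426.4, 192.7, 674]]
```

View pics/s4.png

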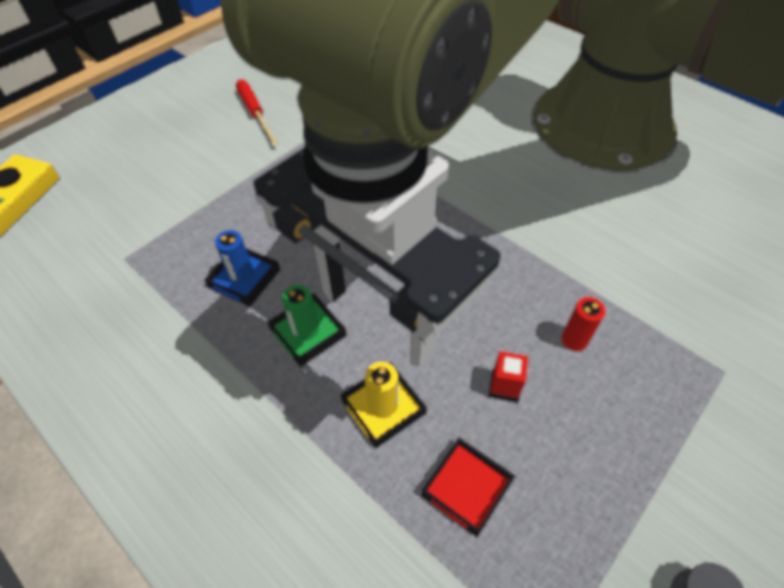

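Yellow stands in its tray, with its top at about (381,375). Red is last.

Emit:
send_rows --series '[[[1,-9,-5,0,0],[1,-27,-14,0,0],[1,-54,-28,0,0],[1,-86,-45,0,0],[1,-120,-63,0,0],[1,-154,-80,0,0],[1,-185,-97,0,0],[1,-210,-110,0,0],[1,-225,-117,0,0],[1,-230,-120,0,0]]]'

```text
clock: 20.55
eef_pos: [425.6, 194.1, 187.2]
eef_rot: [3.141, 0.0, 0.001]
wrist_force: [-0.0, -0.3, 0.2]
finger_gap: 93.9
```

Emit:
send_rows --series '[[[1,0,0,10,0],[1,0,0,35,0],[1,0,0,70,0],[1,0,0,105,0],[1,0,0,130,0],[1,0,0,144,0],[1,0,0,148,0],[1,0,0,148,0],[0.2,0,0,148,0],[0.2,0,0,148,0]]]'

```text
clock: 21.55
eef_pos: [427.5, 193.6, 40.1]
eef_rot: [-3.141, -0.001, -0.001]
wrist_force: [0.4, 0.2, -0.2]
finger_gap: 81.4
```

Emit:
send_rows --series '[[[0.2,0,0,0,0],[0.2,0,0,0,0],[0.2,0,0,0,0],[0.2,0,0,0,0],[0.2,0,0,0,0],[0.2,0,0,0,0],[0.2,0,0,0,0],[0.2,0,0,0,0],[0.2,0,0,-5,0],[0.2,0,0,-20,0]]]'

```text
clock: 22.55
eef_pos: [426.2, 193.3, 58.9]
eef_rot: [3.141, 0.002, -0.001]
wrist_force: [0.1, 0.1, -1.7]
finger_gap: 34.7
```

Emit:
send_rows --series '[[[0.2,0,0,-25,0],[0.2,3,0,-60,0],[0.2,15,-1,-88,0],[0.2,42,-2,-100,0],[0.2,80,-4,-100,0],[0.2,122,-6,-100,0],[0.2,165,-8,-100,0],[0.2,205,-10,-100,0],[0.2,230,-11,-100,0],[0.2,239,-11,-100,0]]]'

```text
clock: 23.55
eef_pos: [667.4, 204.1, 158.6]
eef_rot: [3.141, 0.001, -0.001]
wrist_force: [-1.0, -1.1, -1.9]
finger_gap: 34.4
```

Emit:
send_rows --series '[[[0.2,0,0,5,0],[0.2,0,0,20,0],[0.2,0,0,45,0],[0.2,0,0,70,0],[0.2,0,0,90,0],[0.2,0,0,104,0],[0.2,0,0,110,0],[0.2,0,0,112,0],[0.2,0,0,112,0],[0.2,0,0,112,0]]]'

```text
clock: 24.55
eef_pos: [666.3, 204.5, 48.3]
eef_rot: [-3.141, -0.001, -0.001]
wrist_force: [0.2, -0.0, -0.7]
finger_gap: 35.2
```

Emit:
send_rows --series '[[[0.8,0,0,0,0],[0.8,0,0,0,0],[0.8,0,0,0,0],[0.8,0,0,0,0],[0.8,0,0,0,0],[0.8,0,0,-10,0],[0.8,0,0,-35,0],[1,0,0,-75,0],[1,0,0,-115,0],[1,0,0,-140,0]]]'

```text
clock: 25.55
eef_pos: [666.5, 204.6, 192.0]
eef_rot: [-3.141, -0.004, -0.001]
wrist_force: [0.4, -1.0, 0.4]
finger_gap: 93.1
```

Emit:
send_rows --series '[[[1,-15,0,-10,0],[1,-45,0,-20,0],[1,-85,0,-30,0],[1,-125,0,-30,0],[1,-165,0,-30,0],[1,-205,0,-30,0],[1,-245,0,-30,0],[1,-275,0,-30,0],[1,-295,0,-30,0],[1,-300,0,-30,0]]]'

```text
clock: 26.55
eef_pos: [364.8, 204.8, 218.5]
eef_rot: [-3.141, -0.002, 0.0]
wrist_force: [0.0, -0.5, 0.2]
finger_gap: 93.7
```

```bash
python3 - <<'E'
from h import *
q=cam('top'); save(q,'t5.png',1.4); p=cam('scene'); save(p,'s5.png',1.4)
s=manip.read_state(); print(s['clock'],s['eef_pos'],s['finger_gap'],s['wrist_force'])
for n,x in(('relay_blue_mid',q),('relay_red_mid',p)): print(n,[(np.round(r['rect']),round(r['conf'],2)) for r in manip.find_in(n,x)[:1]])
E
```

```text
26.65 [366.17072503 204.80039098 218.27348521] 93.78325613406639 [ 0.96539677 -0.48980758  0.33831896]
relay_blue_mid [(array([391., 258.,  33.,  35.]), 0.84)]
relay_red_mid [(array([349., 251.,  32.,  37.]), 0.61)]
```

View pics/t5.png

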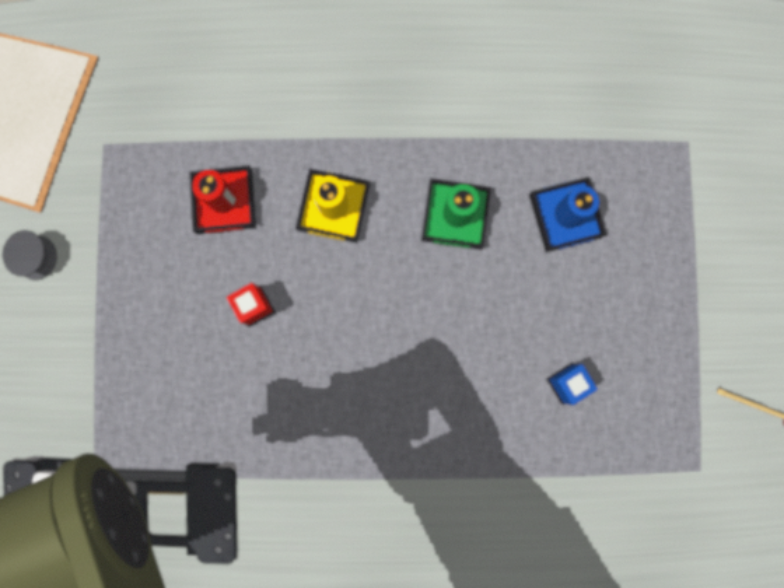

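View pics/s5.png

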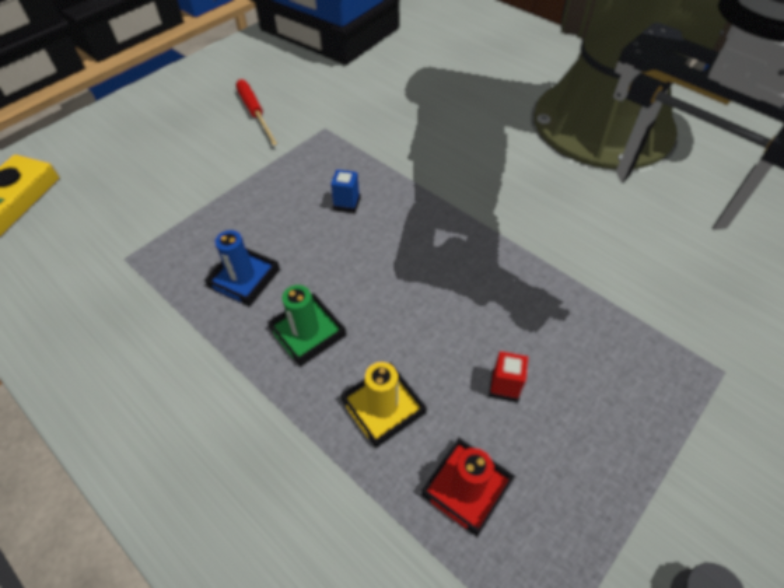

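Both views show each capacitor upright in its matching tray. In the top view their tops are at (208,185), (329,191), (464,199) and (584,203), and the relays have not moved from (250,302) and (574,384). The arm is clear, so I'm handing in.

```bash
python3 -c "
from cell import manip
print(manip.sign_off())"
```

```text
the job is handed in; nothing more can be done
None
```

All four capacitors now stand upright in the trays of their own colour. I placed them in the order green, blue, yellow, red, and handed the job in at about 27 s on the robot's clock, against the 99 s limit.

**Final pictures:** the top and scene views, taken with the gripper open and clear, show each can standing on its own pad. Both relays are where they started.

**Forces:** the wrist force stayed under 4 N in every reading I took.

**Checks that disagreed or failed:**
- The wrist camera put the green and blue caps about 2 to 5 mm from where the fixed cameras did. I used the fixed cameras, and every grasp held.
- My colour-based position check could not measure the green cap once it was in its tray, because cap and pad merge into one colour. I judged the final placings by eye from the pictures.

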